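# Empty the gravity feeder into its catch tray

### The job

Without gripping or lifting anything, gently push the flat steel catch tray straight in under the lip of the chute until it sits square against the feeder's stop plate. Then press the round pad of the rocking lever all the way down with the fingertips and keep it there until both steel blanks have rolled out under the raised gate into the tray; let the lever come back up so the gate is shut, and leave the other things on the trolley alone.

Things in the scene. Friction and masses are not known exactly. Their poses are not given: they have to be found in the camera images.
- feeder: Fixed grey sheet-metal feeder: a sloping chute between two cheeks 84 mm high, back wall at x +74 mm, 102 mm high. Origin: on the trolley top, below the middle of the chute's lip; x points into the chute (away from tray and robot), y along the lip towards the lever's pivot post (at x +44, y +85 mm, 108 mm high), z up.
- lip (a point): Middle of the chute's front edge (lip), on its floor, 52 mm above the trolley. The chute is 126 mm wide inside (y), its floor falls 8 degrees towards the lip. Its underside here is 48 mm up and the room below is open back to the stop plate.
- stop (a point): Foot of the upright stop plate, middle of its front face (feeder frame x +25, y 0); plate 170 mm wide, 36 mm high. The tray is home when its rear wall rests against it, square: tray origin then at x -32.5, y 0 mm of the feeder frame (y up to 20 mm off does no harm).
- rocker (a joint): Tilt of the rocking lever (rad) about a pin along the feeder's x at x +6, y +85, z +92 mm. 0: at rest, gate shut; grows as the pad is pressed; 0.42: end stop, gate fully up. Blanks can pass from about 0.3. A spring brings it back to 0 when let go; the pad needs about 3 N to start, 5 N fully down. Bar 14 mm wide, 200 mm long (y).
- pad_top (a point): Where to press: centre of the upper face of the round flat dark steel pad, 40 mm across and 8 mm thick, on the lever's free outer end (+y of the feeder), 85 mm from the pivot; at x +6, y +170 mm of the feeder frame at rest, 106 mm above the trolley; it goes down about 36 mm (to about 70 mm) and some 2 mm sideways as the lever reaches its stop.
- gate_edge (a point): Middle of the lower edge of the gate, a steel tongue 36 mm wide and 4 mm thick under the lever's other end, at x +6, y 0 of the feeder frame; 3 mm above the chute floor when shut, and lifted about 38 mm when the pad is fully down.
- tray: Open steel catch tray, loose, 115 mm (x) by 180 mm (y) by 36 mm high, walls and floor 3 mm, 0.7 kg. Origin: centre of its underside; x axis points to its rear wall, towards the feeder; it starts 40 to 80 mm short of home, turned at most 0.1 rad against the feeder. Push on the middle of its front wall (the -x face).
- blank_1_center (a point): Centre of the front steel blank, a plain cylinder 22 mm in diameter and 120 mm long (along y), 0.35 kg, lying in the chute behind the gate. It rolls down by itself when the gate is up.
- blank_2_center (a point): Centre of the second, equal blank, lying behind the first.
- blank_1: The front blank itself; origin on its curved surface midway along, y along its length.
- blank_2: The second blank itself; same frame.
- collet: A bystander: leave it where it stands. Origin: centre of its underside. Small steel collet, 27 mm across, 32 mm high, beside the tray's place on the lever's side.
- setup_block: A bystander: leave it where it stands. Origin: centre of its underside. Drilled steel block 50 x 75 x 25 mm, on the other side of the tray.
- v_block: A bystander: leave it where it stands. Origin: centre of its underside. Steel V-block 46 x 40 x 36 mm, at the near left.
- bush: A bystander: leave it where it stands. Origin: centre of its underside. Stepped steel bush, 44 mm across, 34 mm high, to the right.
- parallel: A bystander: leave it where it stands. Origin: centre of its underside. Steel bar 8 x 150 x 22 mm on its edge, near the front edge of the trolley, right of the tray.

How it is judged:
By the outcome, as a careful person would: the job done as asked, in the order asked, and still so for the second after the job is handed in, with the robot touching nothing.
It also fails if it takes over 48 s, if anything falls off the work surface, if the arm or the gripper's body presses on something with over 40 N, if the wrist force passes 120 N, or if a joint passes its speed limit or range.

### The arm

A 7-joint arm with a two-finger parallel gripper is mounted at the origin on a cart in front of the work surface, level with it; the furniture and walls round the work are solid. World frame = base frame: x ahead of the robot, y to its left, z up, the work surface at z = 0. Lengths are in m, angles in degrees, forces in N, time in s.
With the tool pointing down it reaches from about 0.425 to 0.875 m from the base axis. Payload 4.7 kg.
Tool frame: the origin (TCP) lies at the very end of the fingers, on their centre line; the grasp point (between the pads) lies env.hold_point_z behind it (env.hold_point_z is the distance from the TCP to the grasp point, in m); z points along the fingers, y is the line along which they close (so a half turn about z gives the same grasp; the last joint's range is limited). The gripper opens to 87 mm and grips with 3 to 60 N. Pads are 19 mm wide; open, the fingers measure 117 mm over their backs; the gripper's body (75 mm by 190 mm) begins 51 mm behind the grasp point.
Start: joints at [-66.744, 18.392, -4.016, 83.108, 1.295, 78.541, -3.26], TCP at [0.248, 0.601, 0.223] pointing down, gripper open.
Joint ranges: [-163.93, 163.93], [-17.29, 119.83], [-79.2, 71.16], [3.27, 140.29], [-89.18, 269.18], [5.43, 117.66], [-154.24, 154.24]. Speed limits (degrees/s): [147.25, 147.25, 180, 180, 180, 180, 180].

### API

Orientations are given as [roll, pitch, yaw] about the fixed x, y, z axes, in that order (R = Rz(yaw) Ry(pitch) Rx(roll)).
In Python, from cell import env gives the robot as it stands.
- The arm moves only by the shell command python3 -m jog 'ROWS' [FORCE]. ROWS is JSON, a list of rows, each an object with "dp": the shift along the tool's x, y, z in cm, a list of three; "twist": the turn about the tool's z in degrees; "fingers": the opening, from 0 (shut) to 1 (fully open). A call has 1 to 8 rows; each row is the pose to reach, as a shift and turn from the pose commanded when the call began, along the tool's axes at that moment; what a row does not reach only later rows make up. A row lasts 1/8 s, in which the tool goes at most 62.5 mm and 10.7 degrees, less where a joint would pass 70% of its speed; a pose out of reach is approached as far as the arm can. A call with a gripper value outside its range is refused whole. The fingers move at their own pace and stop on an object; FORCE is the grip in N (left out, the last holds). Time passes only in rows, so rows that repeat a pose let the fingers close. It gives the time, the measured TCP pose, the force, the opening and the grip force at its end, in the units of the state.
- env.get_obs(): the state, without advancing time (a new reading comes with each control period).
- env.read_camera(name): name is "scene" or "top" or "wrist"; returns a dict with "pixels" (384x512x3 uint8, blue, green, red), "depth" (384x512 float32, m along the optical axis (not along the pixel's ray), 0 where there is no reading), "fx", "fy", "cx", "cy" (pixels), "rvec" (rotation vector, rad) and "tvec" (3), from world to camera coordinates, as OpenCV has them. Camera axes: x right, y down, z forward; pixel columns grow to the right and rows downward; lengths in m; the calibration is good to about 2 mm. A picture is of the moment at which its call begins.
- env.sign_off(): hands the job in; it is judged then, once.
The state is a dict: "time_s": time; "qpos": joint angles; "joint_velocities": joint speeds; "effort": joint torques, N m; "tool_pos": TCP position; "tool_rot": TCP orientation; "force": force on the tool from outside, world axes, zero at the start; "wrist_torque": the same for the moment, N m; "grip_width": finger opening in m; "grasp_force": force on a finger pad.
Only numpy, scipy, OpenCV 4.12 (cv2) and the standard library are available. Lean on these libraries where they do the work, as an engineer would, in place of code of your own. Each camera call takes 0.05 s, during which the arm holds its last target. There are 200 camera calls.

## Working session

There is one attempt and no reset: what is moved stays moved. The work goes in short steps, Python scripts to look and compute and a shell command to move; the robot and the scene stay as the last step left them, time stands still between calls to the robot, and variables do not carry over. Pictures are saved under pics/ and viewed, at most 10 in all, crops included, and the job is handed in when it is done.

```bash
mkdir -p pics; cat > h.py <<'E'
import numpy as np, cv2
from cell import env
def cam(n):
    c=env.read_camera(n); R=cv2.Rodrigues(np.array(c['rvec'],float))[0]; t=np.array(c['tvec'],float).ravel()
    d=c['depth']; v,u=np.mgrid[0:384,0:512]
    P=np.stack([(u-c['cx'])/c['fx']*d,(v-c['cy'])/c['fy']*d,d],-1)
    W=(P-t)@R; W[d==0]=np.nan
    return c,R,t,W
E
python3 - <<'E'
from h import *
for n in('scene','top'):
    c,R,t,W=cam(n); np.savez(f'/tmp/{n}.npz',W=W,p=c['pixels']); print(n,-R.T@t,c['fx'])
    cv2.imwrite(f'pics/{n}0.png',c['pixels'])
o=env.get_obs();print(o,env.hold_point_z)
E
```

```text
scene [-0.07952602 -0.726531    0.56819379] 358.32832580628343
top [ 0.42727534 -0.13016379  1.25533942] 463.9505626554915
{'time_s': 0.1, 'qpos': array([-66.74258263,  18.4351474 ,  -4.01543823,  83.1680967 ,
         1.29546607,  78.54113124,  -3.26091155]), 'joint_velocities': array([ 0.0243726 , -0.04832118,  0.14288976, -0.17521613,  0.03744651,
        0.04132487, -0.05045232]), 'effort': array([-3.90209216e-04, -4.92570841e+01, -4.05937890e-01, -3.13398206e+01,
       -6.38977136e-02,  3.94840585e-02,  6.54842597e-05]), 'tool_pos': array([0.24807447, 0.60025909, 0.22156546]), 'tool_rot': array([-1.79900883e+02,  5.96896366e-03,  1.57551279e+02]), 'force': array([ 0.219144  ,  0.53176323, -1.19675117]), 'wrist_torque': array([-0.0177238 ,  0.00630409, -0.03618726]), 'grasp_force': 0.0, 'grip_width': 0.086724671493296} 0.0187
```

View pics/top0.png

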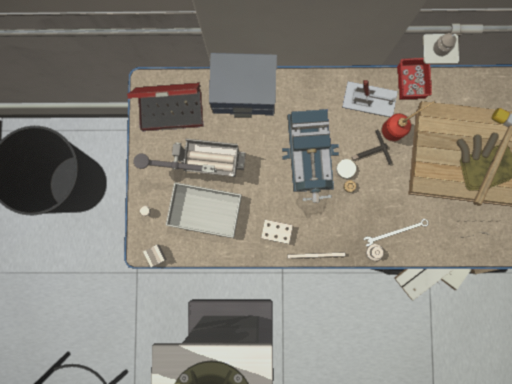

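View pics/scene0.png

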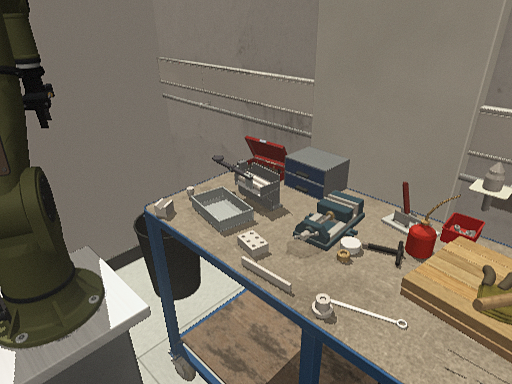

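The top view shows the tray around (205,210), the feeder around (210,160), the pad at (141,160), the collet at (145,211), the V-block at (154,256) and the setup block at (278,232). Next I'll measure these.

```bash
python3 - <<'E'
from h import *
D=np.load('/tmp/top.npz');W=D['W'];p=D['p']
cv2.imwrite('pics/crop.png',cv2.resize(p[130:275,125:300],None,fx=4,fy=4,interpolation=cv2.INTER_CUBIC))
def box(name,r,zl,zh):
    v0,v1,u0,u1=r; w=W[v0:v1,u0:u1].reshape(-1,3); w=w[(w[:,2]>zl)&(w[:,2]<zh)]
    b=cv2.minAreaRect((w[:,:2]*1000).astype(np.float32)); print(name,len(w),np.round(w.mean(0),4),np.round(b[0],1),np.round(b[1],1),round(b[2],2))
box('table',(235,260,180,250),-.02,.02)
box('tray',(180,242,162,248),.025,.045)
box('pad',(150,170,130,151),.09,.12)
box('lever',(150,172,130,190),.09,.12)
box('feeder',(130,185,170,250),.075,.115)
box('back',(130,185,170,250),.095,.112)
box('collet',(203,219,136,152),.02,.05)
box('setup',(218,246,260,296),.015,.04)
box('vblock',(243,270,140,168),.015,.05)
E
```

```text
table 1719 [ 0.4058 -0.0045  0.0005] [406.1  -4.4] [ 64.5 187.3] 0.0
tray 395 [0.5067 0.0266 0.0377] [504.9  21.9] [181.6 116.6] 79.31
pad 203 [0.6237 0.1702 0.106 ] [624.5 171.8] [38.  37.6] 37.5
lever 514 [0.6224 0.1248 0.1025] [627.9 120.8] [140.4  47. ] 89.45
feeder 1212 [0.6352 0.0196 0.0897] [637.2  14.8] [165.5  80.1] 84.03
back 505 [0.6329 0.042  0.1018] [637.5  15.4] [163.7  79.6] 83.22
collet 84 [0.5029 0.1774 0.0317] [502.8 178.5] [24.1 24.2] 36.56
setup 480 [ 0.4475 -0.1713  0.0258] [ 447.7 -171.4] [74.6 49.7] 78.61
vblock 301 [0.3849 0.1507 0.0326] [384.6 151.5] [45.7 41.2] 26.68
```

View pics/crop.png

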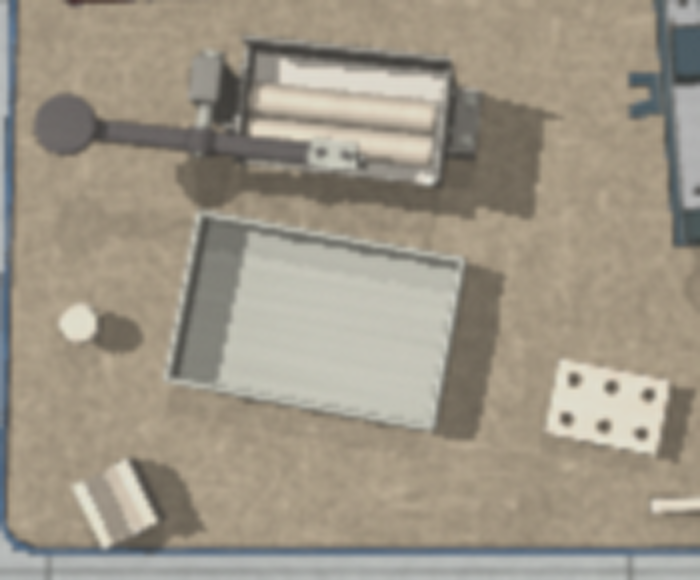

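```bash
python3 -m jog '[{"dp":[-4.5,-4.2,0.9],"twist":-2,"fingers":1},{"dp":[-9,-8.5,1.8],"twist":-4,"fingers":1},{"dp":[-13.5,-12.7,2.6],"twist":-6,"fingers":1},{"dp":[-18,-17,3.5],"twist":-8,"fingers":1},{"dp":[-22.5,-21.2,4.4],"twist":-10,"fingers":1},{"dp":[-27,-25.4,5.3],"twist":-12,"fingers":1},{"dp":[-31.5,-29.7,6.1],"twist":-14,"fingers":1},{"dp":[-35.9,-33.9,7],"twist":-16.2,"fingers":1}]' 
python3 - <<'E'
from h import *
D=np.load('/tmp/top.npz');W=D['W']
def ln(n,m):
    w=W[m][:,:2].astype(np.float32); vx,vy,x,y=cv2.fitLine(w,cv2.DIST_HUBER,0,.001,.001).ravel(); print(n,len(w),'yaw',np.degrees(np.arctan(-vx/vy)),x,y)
x,y,z=np.moveaxis(W,-1,0)
ln('lever',(y>.085)&(y<.145)&(x>.58)&(x<.64)&(z>.09)&(z<.12))
ln('back',(z>.096)&(z<.108)&(x>.655)&(x<.70)&(y<.06)&(y>-.1))
ln('trayfront',(z>.03)&(z<.042)&(x<.49-.185*y)&(x>.40)&(abs(y-.033)<.07)&(x<.475-.185*y))
E
```

```text
time_s: 1.1
tool_pos: [0.451, 0.1484, 0.1523]
tool_rot: [180.0, 0.0, 173.8]
force: [1.6, 1.0, 0.3]
grip_width: 0.0873
grasp_force: 0.0
lever 152 yaw -5.576328 0.6180469 0.114170745
back 102 yaw -6.672982 0.67161727 -0.011615442
trayfront 74 yaw -10.4269495 0.44790682 0.021069326
```

```bash
python3 -m jog '[{"dp":[0.3,-5.9,0]},{"dp":[0.8,-11.8,0]},{"dp":[0.8,-11.8,0]},{"dp":[0.8,-11.8,4]},{"dp":[0.8,-11.8,8]},{"dp":[0.8,-11.8,11.5]},{"dp":[0.8,-11.8,13.8]},{"dp":[0.8,-11.8,13.8]}]' 
python3 - <<'E'
from h import *
c,R,t,W=cam('top'); cv2.imwrite('pics/t2.png',cv2.resize(c['pixels'][130:275,125:300],None,fx=4,fy=4))
E
```

```text
validation failed for argument at $[0]...
```

View pics/t2.png

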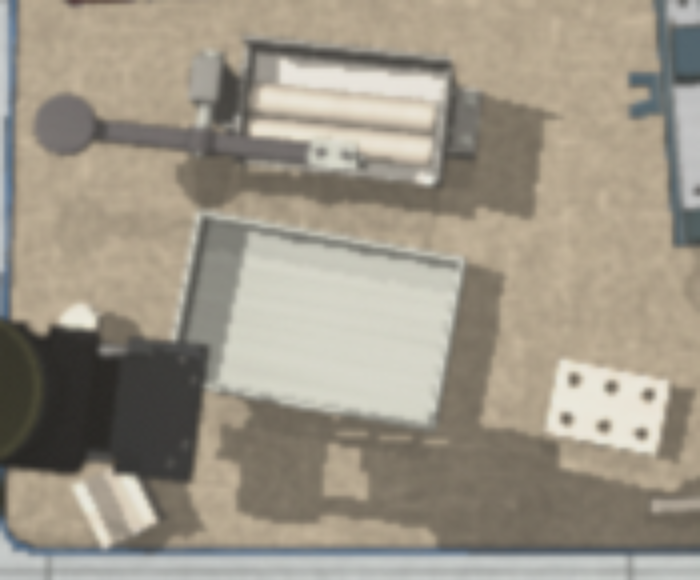

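The move was refused because rows need every field, so the arm is still above the V-block at the lower left and the tray hasn't moved. I'll send it again with all the fields.

```bash
python3 -m jog '[{"dp":[0.3,-5.9,0],"twist":0,"fingers":1},{"dp":[0.8,-11.8,0],"twist":0,"fingers":1},{"dp":[0.8,-11.8,0],"twist":0,"fingers":1},{"dp":[0.8,-11.8,4],"twist":0,"fingers":1},{"dp":[0.8,-11.8,8],"twist":0,"fingers":1},{"dp":[0.8,-11.8,11.5],"twist":0,"fingers":1},{"dp":[0.8,-11.8,13.8],"twist":0,"fingers":1},{"dp":[0.8,-11.8,13.8],"twist":0,"fingers":1}]' 
python3 - <<'E'
from h import *
c,R,t,W=cam('wrist'); cv2.imwrite('pics/w2.png',c['pixels'])
E
```

```text
time_s: 2.15
tool_pos: [0.428, 0.0346, 0.013]
tool_rot: [-179.9, -0.2, 173.8]
force: [0.6, 0.1, 0.2]
grip_width: 0.0872
grasp_force: 0.0
```

View pics/w2.png

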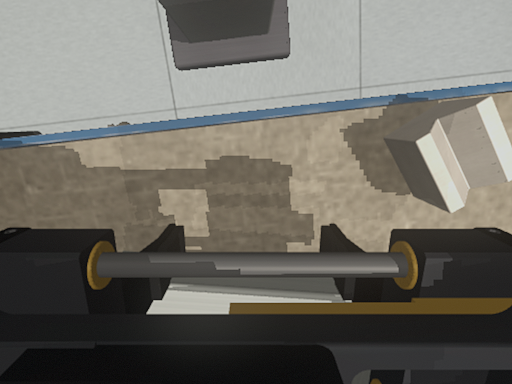

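The wrist view looks back towards the robot. Both fingertips, at about (165,250) and (345,255), are on the near side of the tray's front wall and clear of the V-block. Now I'll push slowly.

```bash
python3 -m jog '[{"dp":[-0.4,-0.1,0],"twist":0,"fingers":1},{"dp":[-0.8,-0.2,0],"twist":0,"fingers":1},{"dp":[-1.2,-0.3,0],"twist":0,"fingers":1},{"dp":[-1.6,-0.3,0],"twist":0,"fingers":1},{"dp":[-2.1,-0.3,0],"twist":0,"fingers":1},{"dp":[-2.6,-0.3,0],"twist":0,"fingers":1},{"dp":[-3.1,-0.3,0],"twist":0,"fingers":1},{"dp":[-3.6,-0.3,0],"twist":0,"fingers":1}]'; python3 -m jog '[{"dp":[-0.5,0,0],"twist":0,"fingers":1},{"dp":[-1,0,0],"twist":0,"fingers":1},{"dp":[-1.4,0,0],"twist":0,"fingers":1},{"dp":[-1.8,0,0],"twist":0,"fingers":1},{"dp":[-2.2,0,0],"twist":0,"fingers":1},{"dp":[-2.6,0,0],"twist":0,"fingers":1},{"dp":[-2.9,0,0],"twist":0,"fingers":1},{"dp":[-3.2,0,0],"twist":0,"fingers":1}]'
```

```text
time_s: 3.2
tool_pos: [0.4626, 0.0273, 0.0146]
tool_rot: [-180.0, -0.4, 173.8]
force: [-7.4, 0.7, 3.4]
grip_width: 0.0873
grasp_force: 3.9
time_s: 4.2
tool_pos: [0.4944, 0.0239, 0.0146]
tool_rot: [180.0, -0.4, 173.8]
force: [-8.1, 1.0, 4.9]
grip_width: 0.087
grasp_force: 4.2
```

```bash
for i in 1; do python3 -m jog '[{"dp":[-0.1,0,0],"twist":0,"fingers":1},{"dp":[-0.2,0,0],"twist":0,"fingers":1},{"dp":[-0.3,0,0],"twist":0,"fingers":1},{"dp":[-0.4,0,0],"twist":0,"fingers":1}]'; python3 -m jog '[{"dp":[-0.1,0,0],"twist":0,"fingers":1},{"dp":[-0.2,0,0],"twist":0,"fingers":1}]';  python3 -m jog '[{"dp":[-0.1,0,0],"twist":0,"fingers":1},{"dp":[-0.2,0,0],"twist":0,"fingers":1}]'; done
python3 - <<'E'
from h import *
c,R,t,W=cam('top'); cv2.imwrite('pics/t3.png',cv2.resize(c['pixels'][130:275,125:300],None,fx=4,fy=4))
E
```

```text
time_s: 4.7
tool_pos: [0.4984, 0.0235, 0.0146]
tool_rot: [180.0, -0.3, 173.8]
force: [-7.5, 0.2, 4.1]
grip_width: 0.0869
grasp_force: 3.7
time_s: 4.95
tool_pos: [0.5003, 0.0233, 0.0146]
tool_rot: [180.0, -0.3, 173.8]
force: [-8.0, 0.7, 3.4]
grip_width: 0.0869
grasp_force: 3.9
time_s: 5.2
tool_pos: [0.5004, 0.0233, 0.0145]
tool_rot: [180.0, -0.6, 173.8]
force: [-14.8, 1.9, 12.5]
grip_width: 0.0869
grasp_force: 7.3
```

View pics/t3.png

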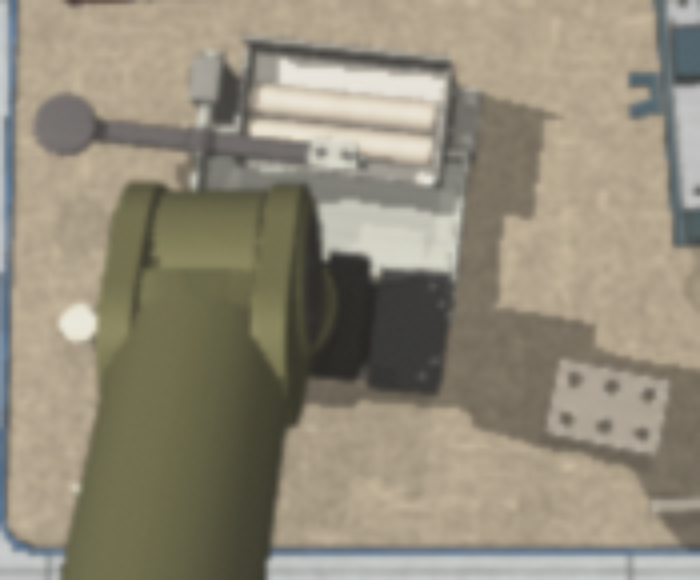

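The top view shows the tray with its rear under the lip. The force only started to rise at x=0.5004, where I expected 0.502, so it has reached the stop. I'll press it briefly to seat it, then back off and look.

```bash
python3 -m jog '[{"dp":[-0.1,0,0],"twist":0,"fingers":1},{"dp":[-0.15,0,0],"twist":0,"fingers":1},{"dp":[-0.15,0,0],"twist":0,"fingers":1}]'; python3 -m jog '[{"dp":[0.5,0,0],"twist":0,"fingers":1},{"dp":[1.5,0,0],"twist":0,"fingers":1},{"dp":[2.0,0,-4],"twist":0,"fingers":1},{"dp":[2,0,-10],"twist":0,"fingers":0},{"dp":[2,0,-16],"twist":0,"fingers":0},{"dp":[0,4,-17.5],"twist":0,"fingers":0},{"dp":[-3,8,-17.5],"twist":0,"fingers":0}]'; python3 -m jog '[{"dp":[-4,4,0],"twist":0,"fingers":0},{"dp":[-7.4,8.1,0],"twist":0,"fingers":0},{"dp":[-7.4,8.1,0],"twist":0,"fingers":0},{"dp":[-7.4,8.1,0],"twist":0,"fingers":0}]'
python3 - <<'E'
from h import *
c,R,t,W=cam('top'); cv2.imwrite('pics/t4.png',cv2.resize(c['pixels'][130:275,125:300],None,fx=4,fy=4))
x,y,z=np.moveaxis(W,-1,0)
m=(z>.025)&(z<.045)&(x>.49)&(x<.54)&(abs(y)<.09)
w=W[m][:,:2].astype(np.float32); vx,vy,a,b=cv2.fitLine(w[w[:,0]<.53],cv2.DIST_HUBER,0,.001,.001).ravel(); print(len(w),np.degrees(np.arctan(-vx/vy)),a,b)
print(env.get_obs()['tool_pos'])
E
```

```text
time_s: 5.62
tool_pos: [0.5004, 0.0233, 0.0145]
tool_rot: [180.0, -0.8, 173.8]
force: [-17.1, 0.8, 14.6]
grip_width: 0.0869
grasp_force: 8.6
time_s: 6.5
tool_pos: [0.5474, 0.0999, 0.1934]
tool_rot: [179.8, 0.4, 173.7]
force: [0.9, -0.3, 0.7]
grip_width: 0.0553
grasp_force: 0.0
time_s: 7.0
tool_pos: [0.6274, 0.1705, 0.1896]
tool_rot: [-179.9, 0.0, 173.7]
force: [-0.7, -1.3, 0.3]
grip_width: 0.0149
grasp_force: 0.0
121 -5.3527684 0.5117115 0.021249285
[0.62727729 0.16982551 0.1900555 ]
```

View pics/t4.png

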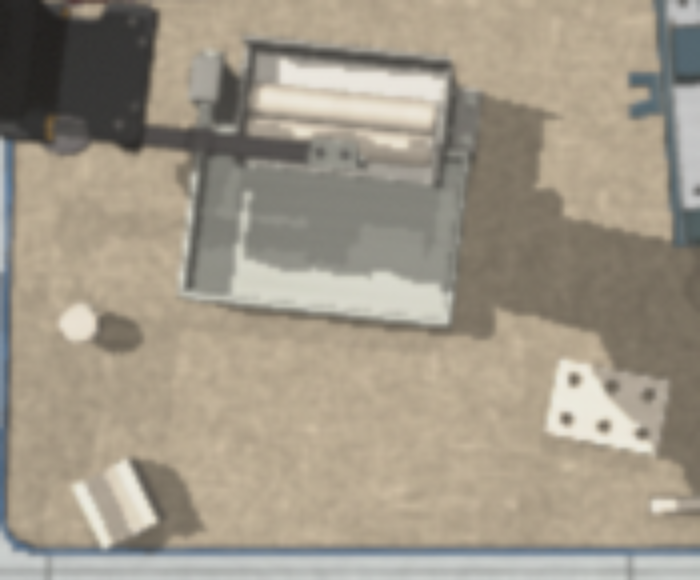

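The tray's front edge runs from (185,295) to (450,325), parallel to the feeder, and fits at x about -89.8 in the feeder frame, so the tray is home and square. The gripper is over the pad, whose edge shows at (68,130). I'll go down and press.

```bash
python3 -m jog '[{"dp":[0.3,0.2,3],"twist":0,"fingers":0},{"dp":[0.3,0.2,6],"twist":0,"fingers":0},{"dp":[0.3,0.2,7.5],"twist":0,"fingers":0},{"dp":[0.3,0.2,7.5],"twist":0,"fingers":0}]'; python3 -m jog '[{"dp":[0,0,0.4],"twist":0,"fingers":0},{"dp":[0,0,0.8],"twist":0,"fingers":0},{"dp":[0,0,1.2],"twist":0,"fingers":0},{"dp":[0,0,1.6],"twist":0,"fingers":0}]'
```

```text
time_s: 7.55
tool_pos: [0.624, 0.1726, 0.1144]
tool_rot: [-180.0, -0.1, 173.7]
force: [-0.3, 0.6, -0.4]
grip_width: 0.0004
grasp_force: 0.0
time_s: 8.05
tool_pos: [0.6254, 0.1745, 0.0994]
tool_rot: [179.9, 0.1, 173.8]
force: [0.5, 1.7, 3.7]
grip_width: 0.0006
grasp_force: 1.9
```

```bash
python3 -m jog '[{"dp":[0,-0.1,0.5],"twist":0,"fingers":0},{"dp":[0,-0.2,1.0],"twist":0,"fingers":0},{"dp":[0,-0.3,1.5],"twist":0,"fingers":0},{"dp":[0,-0.3,1.9],"twist":0,"fingers":0},{"dp":[0,-0.3,2.3],"twist":0,"fingers":0},{"dp":[0,-0.3,2.6],"twist":0,"fingers":0},{"dp":[0,-0.3,2.8],"twist":0,"fingers":0},{"dp":[0,-0.3,2.9],"twist":0,"fingers":0}]'; python3 -m jog '[{"dp":[0,0,0.1],"twist":0,"fingers":0},{"dp":[0,0,0.2],"twist":0,"fingers":0}]'
```

```text
time_s: 9.05
tool_pos: [0.6247, 0.1699, 0.0725]
tool_rot: [180.0, 0.0, 173.7]
force: [-6.0, 1.7, 21.4]
grip_width: 0.0003
grasp_force: 9.8
time_s: 9.3
tool_pos: [0.6248, 0.1699, 0.0721]
tool_rot: [180.0, 0.0, 173.7]
force: [-8.4, -0.3, 28.9]
grip_width: 0.001
grasp_force: 13.1
```

The force has climbed to 29 N, so the lever is on its end stop. I'll ease off slightly and hold it.

```bash
python3 -m jog '[{"dp":[0,0,-0.1],"twist":0,"fingers":0},{"dp":[0,0,-0.1],"twist":0,"fingers":0},{"dp":[0,0,-0.1],"twist":0,"fingers":0},{"dp":[0,0,-0.1],"twist":0,"fingers":0},{"dp":[0,0,-0.1],"twist":0,"fingers":0},{"dp":[0,0,-0.1],"twist":0,"fingers":0},{"dp":[0,0,-0.1],"twist":0,"fingers":0},{"dp":[0,0,-0.1],"twist":0,"fingers":0}]'
python3 - <<'E'
from h import *
c,R,t,W=cam('top'); a=cv2.resize(c['pixels'][130:240,125:260],None,fx=4,fy=4)
c,R,t,W=cam('scene'); b=cv2.resize(c['pixels'][140:250,180:310],None,fx=4,fy=4)
cv2.imwrite('pics/t5.png',cv2.resize(np.vstack([a[:,:520],b]),None,fx=.65,fy=.65))
E
```

```text
time_s: 10.3
tool_pos: [0.6247, 0.1699, 0.0725]
tool_rot: [180.0, 0.0, 173.7]
force: [-6.4, 0.9, 22.9]
grip_width: 0.0004
grasp_force: 10.4
```

View pics/t5.png

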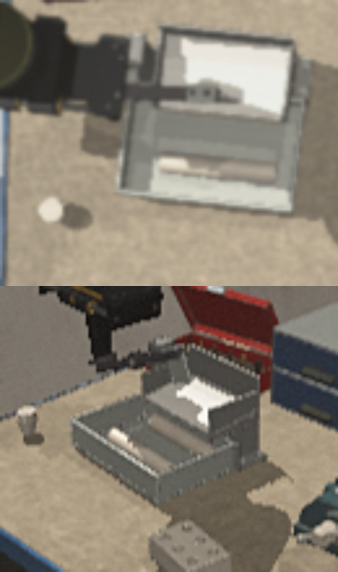

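The chute is empty. The top view shows one blank in the tray at about (217,168), and the scene view shows two cylinders in the tray, at about (135,450) and (178,435). I'll hold a little longer and check the heights of both blanks.

```bash
python3 -m jog '[{"dp":[0,0,0],"twist":0,"fingers":0},{"dp":[0,0,0],"twist":0,"fingers":0},{"dp":[0,0,0],"twist":0,"fingers":0},{"dp":[0,0,0],"twist":0,"fingers":0},{"dp":[0,0,0],"twist":0,"fingers":0},{"dp":[0,0,0],"twist":0,"fingers":0}]'
python3 - <<'E'
from h import *
o=np.array([.6001,.0034]);a=np.radians(-6.2);F=np.array([[np.cos(a),np.sin(a)],[-np.sin(a),np.cos(a)]])
c,R,t,W=cam('scene'); cv2.imwrite('pics/s6.png',cv2.resize(c['pixels'][150:240,185:290],None,fx=6,fy=6,interpolation=cv2.INTER_CUBIC))
for n in('scene','top'):
    W=cam(n)[3]; f=(W[...,:2]-o)@F.T; z=W[...,2]
    print(n)
    for x0 in range(-90,76,6):
        m=(f[...,0]>x0/1e3)&(f[...,0]<(x0+6)/1e3)&(abs(f[...,1])<.05); 
        if m.sum(): print(x0,m.sum(),np.round(np.percentile(z[m],[10,50,90])*1000),end='; ')
E
```

```text
time_s: 11.15
tool_pos: [0.6247, 0.1699, 0.0724]
tool_rot: [180.0, 0.0, 173.7]
force: [-6.7, 1.6, 22.3]
grip_width: 0.0004
grasp_force: 10.4
scene
-90 153 [-607.   12.   33.]; -84 29 [-610. -607. -604.]; -78 32 [-610. -608. -603.]; -72 36 [-611. -608. -604.]; -66 82 [-609.   12.   20.]; -60 92 [-608.   20.   24.]; -54 58 [-609. -604.   24.]; -48 41 [-609. -606.   23.]; -42 31 [-610. -607. -604.]; -36 31 [-610. -607. -603.]; -30 36 [-611. -606. -300.]; -24 50 [-609. -604.    3.]; -18 59 [-609. -604.    3.]; -12 52 [-608. -603.    3.]; -6 104 [-608.   12.  128.]; 0 272 [-605.   24.  120.]; 6 121 [-607.   25.  114.]; 12 66 [-609.   24.   54.]; 18 113 [-608.   23.   54.]; 24 56 [-609. -603.   56.]; 30 51 [-609. -603.   57.]; 36 52 [-609. -603.   58.]; 42 50 [-609. -605.   58.]; 48 53 [-609. -603.   60.]; 54 52 [-609. -604.   60.]; 60 51 [-608. -604.   61.]; 66 143 [-607.   72.   95.]; 72 167 [-605.   81.   99.]; top
-90 55 [ 3. 37. 41.]; -84 81 [0. 4. 7.]; -78 83 [-0.  4.  7.]; -72 82 [1. 4. 7.]; -66 103 [ 1. 13. 22.]; -60 85 [20. 25. 27.]; -54 87 [23. 25. 29.]; -48 72 [20. 23. 27.]; -42 60 [ 1.  4. 17.]; -36 83 [1. 4. 7.]; -30 78 [1. 4. 7.]; -24 83 [0. 4. 7.]; -18 78 [1. 4. 8.]; -12 81 [1. 4. 8.]; -6 138 [  1.   7. 135.]; 0 217 [ 20.  54. 136.]; 6 101 [ 52. 108. 138.]; 12 46 [ 51.  55. 137.]; 18 52 [53. 56. 59.]; 24 68 [54. 56. 59.]; 30 95 [54. 57. 61.]; 36 86 [56. 59. 61.]; 42 95 [57. 60. 63.]; 48 82 [58. 60. 63.]; 54 89 [58. 61. 64.]; 60 91 [59. 63. 65.]; 66 191 [ 61.  71. 100.]; 72 60 [ 71. 101. 104.];
```

View pics/s6.png

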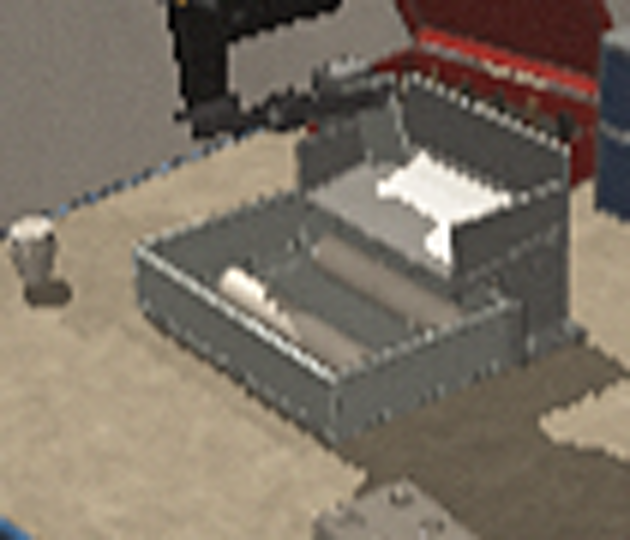

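The picture shows both blanks lying on the tray floor, at (285,315) and (380,280), with their tops 25 mm up as they should be, and the chute is empty. I'll let the lever up slowly and then move clear.

```bash
python3 -m jog '[{"dp":[0,0,-0.5],"twist":0,"fingers":0},{"dp":[0,0.05,-1.0],"twist":0,"fingers":0},{"dp":[0,0.1,-1.5],"twist":0,"fingers":0},{"dp":[0,0.1,-2.0],"twist":0,"fingers":0},{"dp":[0,0.2,-2.5],"twist":0,"fingers":0},{"dp":[0,0.2,-3.0],"twist":0,"fingers":0},{"dp":[0,0.2,-3.5],"twist":0,"fingers":0},{"dp":[0,0.2,-4],"twist":0,"fingers":0}]'; python3 -m jog '[{"dp":[0,0,-1],"twist":0,"fingers":0},{"dp":[0,0,-4],"twist":0,"fingers":0},{"dp":[0,0,-8],"twist":0,"fingers":0},{"dp":[0,0,-11],"twist":0,"fingers":0},{"dp":[4,3,-11],"twist":0,"fingers":0},{"dp":[8,6,-11],"twist":0,"fingers":0},{"dp":[8,6,-11],"twist":0,"fingers":0},{"dp":[8,6,-11],"twist":0,"fingers":0}]'
python3 - <<'E'
from h import *
c,R,t,W=cam('top'); a=cv2.resize(c['pixels'][130:275,125:300],None,fx=3,fy=3)
c,R,t,S=cam('scene'); b=cv2.resize(c['pixels'][150:240,185:290],None,fx=3,fy=3)
cv2.imwrite('pics/t7.png',np.hstack([a,cv2.copyMakeBorder(b,0,a.shape[0]-b.shape[0],0,0,0)]))
for n,r in dict(pad=(.6245,.1718),collet=(.5028,.1785),setup=(.4477,-.1714),vblock=(.3846,.1515)).items():
    m=(np.hypot(W[...,0]-r[0],W[...,1]-r[1])<.012); print(n,m.sum(),np.median(W[...,2][m]) if m.any() else 0)
E
```

```text
time_s: 12.3
tool_pos: [0.624, 0.1708, 0.1082]
tool_rot: [-179.9, -0.1, 173.7]
force: [-0.8, -0.2, 0.1]
grip_width: 0.0003
grasp_force: 0.0
time_s: 13.3
tool_pos: [0.5515, 0.2402, 0.2186]
tool_rot: [-179.9, -0.0, 173.8]
force: [1.4, 0.4, -0.9]
grip_width: 0.0005
grasp_force: 0.0
pad 118 0.1051911295227333
collet 518 0.6109109007295289
setup 63 0.02601882275847009
vblock 418 0.6691893004948095
```

View pics/t7.png

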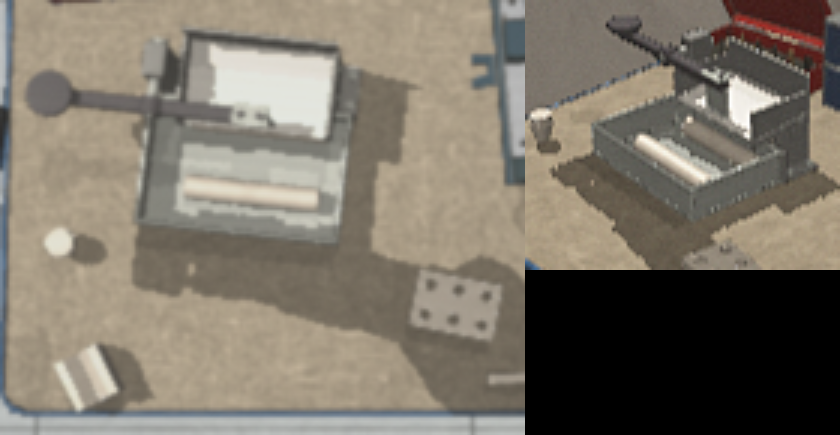

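The pad at (50,92) is back at 105 mm with the gate shut, both blanks are in the tray, and the bystanders look undisturbed. One last check: did the falling blanks shift the tray?

```bash
python3 - <<'E'
from h import *
W=cam('top')[3];x,y,z=np.moveaxis(W,-1,0)
m=(z>.03)&(z<.045)&(x>.49)&(x<.53)&(abs(y-.01)<.08)&(x<.525-.1*y)
w=W[m][:,:2].astype(np.float32); vx,vy,a,b=cv2.fitLine(w,cv2.DIST_HUBER,0,.001,.001).ravel(); s=vx/vy
print(len(w),np.degrees(np.arctan(-s)),a,b,'x at y=.0212:',a+s*(.0212-b))
print(env.get_obs()['tool_pos'])
E
```

```text
102 -5.50849 0.51034504 0.0011781119 x at y=.0212: 0.51227593
[0.55235673 0.23923853 0.2184877 ]
```

The tray hasn't moved: 0.5123 now against 0.5117 before, and still square within the measurement error. Handing in.

```bash
python3 -c "
from cell import env
print(env.sign_off())"
```

```text
the job is handed in; nothing more can be done
None
```

The job is handed in: the tray is home and square against the stop plate, both blanks rolled into it, the lever is back up with the gate shut, and nothing else on the trolley appears to have moved; it took about 13 s of the 48 s allowed.

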